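Level the counter scale on its sprung foot

TASK

Get the counter scale ready: lower its open pan cover gently all the way down onto its stop, without letting it slam. Then take hold of the levelling wheel, push it down so that the foot under it stands firmly on the plate below, and turn the wheel until the bubble lies between the two black rings while the foot is pressed down. Finish while still holding the wheel pressed down like that, bubble centred, with the cover shut; leave the other things on the table where they are.

Things in the scene. Friction and masses are not known exactly. Their poses are not given: they have to be found in the camera images.
- scale_base: Grey ground plate of the counter scale, 190 x 380 x 12 mm, fixed. Origin at table level under it, 10 mm from its middle. Own z up; own -x is the front (towards the robot); own +y runs along its length to the end where the scale body is hinged, -y to the end with the levelling wheel.
- cover_hinge (a point): Middle of the pan cover's hinge line, on the rear edge of the pan, at x = +98 mm, y = +75 mm of the ground plate, about 55 mm above the table. The hinge axis runs along the ground plate's y.
- cover_push (a point): Point on the outer (upper) face of the pan cover, on its middle line, 125 mm from the hinge and 20 mm from the free front edge; moves with the cover; 32 mm off the hinge line along the face's normal. Own z is that outward normal, own -x points to the free edge. A good place to push it down.
- pan_cover (a joint): Angle of the grey plastic pan cover (shallow hood 145 x 150 x 32 mm, hinged at its rear, opening upward), rad: 0 = shut on its stop, 1.35 = fully open. It starts 0.85 to 1.2 open. Its hinge is stiff (0.25 N m, under 2 N at the push point) and it stays where it is left.
- foot_wheel: Black levelling wheel on the scale body, at x = 0, y = -150 mm of the ground plate. Fluted round knob 44 mm across, 34 mm high, on a round skirt 84 mm across, 6 mm thick, on which fingertips can press. Origin on the axis at the skirt's underside, z up along the axis: skirt top at +6 mm, knob top at +40 mm.
- wheel_top (a point): Centre of the knob's top face, 40 mm above the wheel's origin. Turned clockwise seen from above, the wheel screws the foot out (down) by 5 mm a radian; friction 0.2 N m; travel 1.8 rad either way from level. The foot starts 0.5 to 1.45 rad drawn in too far, so the pressed bubble begins off towards the hinge end.
- foot_pad: Black rubber foot, 30 mm across, on the screw under the wheel; origin: centre of its underside. It stands on the strike plate only while the wheel is pressed down against the spring (5 N to start, 6 N at level; the wheel sinks 11 mm to the level height, up to 19 mm with the foot drawn in). Then further pushing meets a hard stop.
- strike_plate: Round steel plate, 52 mm across, on the ground plate under the foot; origin at the centre of its top, 12 mm above the table. The foot must stand on this. As the wheel is pressed down it follows the scale body's arc about its hinge: its knob tips by up to 0.06 rad and shifts sideways by up to 3 mm along the plate's y, so a tight grip moved straight down also feels a side force of some 10 N.
- bubble (a joint): Position of the white bubble (30 mm long) along the vial, m: 0 = centred, positive towards the wheel end, negative towards the hinge end; it goes to the higher end. It is between the rings within 0.008 of 0. Sprung up it reads +0.054. Only while the foot is pressed on its plate does it show the foot's height: then a radian clockwise moves it about +0.024.
- soap: Banded soap bar, 53 x 78 x 25 mm, lying to the right of the scale; leave it. Origin: centre of underside.
- balm_tin: Round tin, 54 mm across, 21 mm high, behind the scale; leave it. Origin: centre of underside.
- rubber_stamp: Rubber stamp with turned handle, 30 x 42 x 66 mm, right front of the table; leave it. Origin: centre of underside.
- match_box: Black box of long matches, 120 x 50 x 40 mm, left of the table; leave it. Origin: centre of underside.
- body_pivot (a point): Hinge of the white scale body (200 x 374 x 24 mm, top 50 mm above the table when level) at the ground plate's +y end: y = +160 mm, 31 mm above the table; axis along the plate's x. A spring lifts the wheel end: left alone, the body stands 0.036 rad too high there (11 mm at the wheel) and the foot hangs clear of the plate.
- vial_mid (a point): Middle of the green vial (146 mm long, 25 mm thick, along the scale body's front edge, at x = -80 mm, y = +30 mm of the ground plate), on its axis. Two black rings 46 mm apart (clear) round the vial mark this middle.

How it is judged:
By the outcome, as a careful person would: the job done as asked, in the order asked, and still so for the second after the job is handed in, while the arm keeps its last pose, push and grip.
It also fails if it takes over 72 s, if anything falls off the work surface, if the arm or the gripper's body presses on something with over 40 N, if the wrist force passes 120 N, or if a joint passes its speed limit or range.

ROBOT

A 6-joint arm with a two-finger parallel gripper is mounted at the origin on a cart in front of the work surface, level with it; the furniture and walls round the work are solid. World frame = base frame: x ahead of the robot, y to its left, z up, the work surface at z = 0. Lengths are in m, angles in degrees, forces in N, time in s.
With the tool pointing down it reaches from about 0.3 to 0.75 m from the base axis. Payload 8.5 kg.
Tool frame: the origin (TCP) lies at the very end of the fingers, on their centre line; the grasp point (between the pads) lies 19 mm behind it; z points along the fingers, y is the line along which they close (so a half turn about z gives the same grasp; the last joint's range is limited). The gripper opens to 88 mm and grips with 3 to 60 N. Pads are 18 mm wide; open, the fingers measure 123 mm over their backs; the gripper's body (75 mm by 187 mm) begins 45 mm behind the grasp point.
Start: joints at [-84.815, 21.807, 74.336, -0, 83.858, -12.336], TCP at [0.166, -0.524, 0.239] pointing down, gripper open.
Joint ranges: [-178.18, 178.18], [-50.72, 133.34], [12.68, 142.11], [-81.47, 261.47], [9.98, 163.14], [-165.26, 165.26]. Speed limits (degrees/s): [136.94, 136.94, 180, 180, 180, 180].

INTERFACE

Orientations are given as [roll, pitch, yaw] about the fixed x, y, z axes, in that order (R = Rz(yaw) Ry(pitch) Rx(roll)).
In Python, from cell import robot gives the robot as it stands. The module is installed in compiled form; this text tells all that it offers.
- The arm moves only by the tool drive_tool, never from a script. Its argument "series" is a list of rows, each a list of 7 numbers: the shift along the tool's x, y, z each as a share of 25 cm, from -1 to 1, then the turn, a rotation vector about the tool's x, y, z each as a share of 10 degrees, from -1 to 1, then the opening, from -1 (shut) to 1 (fully open). A call has 1 to 20 rows; each row shifts and turns the commanded pose from where the row before left it, along the tool's axes as they then stand; what a row does not reach is not made up. A row lasts 1/8 s, in which the tool goes at most 62.5 mm and 10.7 degrees, less where a joint would pass 70% of its speed; a pose out of reach is approached as far as the arm can. A call with a number of a shift or a turn outside -1 to 1 is refused whole. A call with a gripper value outside its range is refused whole. The fingers move at their own pace and stop on an object; "force" is the grip in N (left out, the last holds). Time passes only in rows, so rows that do not move let the fingers close. It gives the time, the measured TCP pose, the force, the opening and the grip force at its end, in the units of the state.
- robot.state(): the state, without advancing time (a new reading comes with each control period).
- robot.capture(name): name is "scene" or "top"; returns a dict with "frame" (480x640x3 uint8, red, green, blue), "intrinsics" (3x3 intrinsics, pixels), "k1" (the pictures are not rectified: a ray, as slopes to the right and down, at radius r is drawn at 1 + k1 r^2 times it, then the intrinsics apply), "xyz" and "rotation" of the camera in the world. Camera axes: x right, y down, z forward; pixel columns grow to the right and rows downward; lengths in m; the calibration is good to about 2 mm. A picture is of the moment at which its call begins. There is no depth.
- robot.finish_job(): hands the job in; it is judged then, once.
Trained networks look in a picture, given as the dict that the camera call returned (one of the last four; its "shot" number tells which), for a name from the list of things; names that differ only in an ending like _2 or _b are one class to them, and where a whole thing is asked for, a point or a joint stands for the part that bears it (a point fixed in the world has none). Each returns a list of dicts, best first, with "conf" (0 to 1); they miss things now and then, are a little off and sometimes report something else, mostly with a low value. They report only what shows in the picture. A call takes as long as a camera call.
- robot.masks_of(picture, label): "pixels" (480x640 bool, what is visible of it) and "point" ([row, column] in pixels, amid what is visible of it).
The state is a dict: "clock": time; "joint_positions": joint angles; "joint_vel": joint speeds; "joint_torque": joint torques, N m; "position": TCP position; "orientation": TCP orientation; "ft_force": force on the tool from outside, world axes, zero at the start; "ft_torque": the same for the moment, N m; "grip_width": opening from 0.0 (shut) to 1.0 (fully open); "grasp_force": force on a finger pad.
Only numpy, scipy, OpenCV 4.12 (cv2) and the standard library are available. Lean on these libraries where they do the work, as an engineer would, in place of code of your own. Each camera call takes 0.05 s, during which the arm holds its last target. There are 200 camera calls.

## Working session

There is one attempt and no reset: what is moved stays moved. The work goes in short steps, Python scripts to look and compute and a tool call to move; the robot and the scene stay as the last step left them, time stands still between calls to the robot, and variables do not carry over. Pictures are saved under pics/ and viewed, at most 10 in all, crops included, and the job is handed in when it is done.

Besides the shell and the picture viewer there is one more tool, called as name(argument=value, ...) on one line, values as JSON. drive_tool: Moves the arm, as the interface text tells. Its arguments: {"type":"object","properties":{"series":{"type":"array"},"force":{"type":"number"}},"required":["series"]}

```bash
mkdir -p pics; cat > h.py <<'E'
import numpy as np, cv2
from cell import robot
def ray(c,px):
    K=np.array(c["intrinsics"]);r,cc=px
    d=np.array([(cc-K[0,2])/K[0,0],(r-K[1,2])/K[1,1]]);s=d.copy()
    for _ in range(30): s=d/(1+c["k1"]*(s@s))
    v=np.array(c["rotation"])@np.array([s[0],s[1],1]);return np.array(c["xyz"]),v/np.linalg.norm(v)
def atz(c,px,z):
    o,v=ray(c,px);return o+v*(z-o[2])/v[2]
def tri(a,b):
    (o,v),(p,w)=a,b;A=np.stack([v,-w],1);s=np.linalg.lstsq(A,p-o,rcond=None)[0]
    q,r=o+s[0]*v,p+s[1]*w;return (q+r)/2,np.linalg.norm(q-r)
def proj(c,P):
    p=np.array(c["rotation"]).T@(np.array(P)-np.array(c["xyz"]));s=p[:2]/p[2];s=s*(1+c["k1"]*(s@s))
    K=np.array(c["intrinsics"]);return np.array([K[1,1]*s[1]+K[1,2],K[0,0]*s[0]+K[0,2]])
def save(c,n): cv2.imwrite(f"pics/{n}.png",c["frame"][:,:,::-1])
E
python3 - <<'E'
from h import *
np.set_printoptions(precision=3,suppress=True)
print(robot.state())
C={}
for n in("scene","top"):
    c=C[n]=robot.capture(n);save(c,n+"0");print(n,c["xyz"],c["rotation"],c["k1"],c["intrinsics"])
    for l in["scale_base","foot_wheel","wheel_top","pan_cover","cover_push","strike_plate","foot_pad","bubble","vial_mid","soap","balm_tin","rubber_stamp","match_box"]:
        try:
            for m in robot.masks_of(c,l)[:2]:
                ys,xs=np.nonzero(m["pixels"]);print(l,round(m["conf"],2),np.array(m["point"]),len(ys),ys.min(),ys.max(),xs.min(),xs.max(),atz(c,m["point"],0.05))
        except Exception as e: print(l,e)
E
```

```text
{'clock': 0.0, 'joint_positions': array([-84.813,  21.841,  74.385,  -0.003,  83.858, -12.337]), 'joint_vel': array([-0.015, -0.04 ,  0.031, -0.042,  0.05 , -0.086]), 'joint_torque': array([  0.002, -43.793, -22.456,   0.072,   0.035,  -0.   ]), 'position': array([ 0.166, -0.524,  0.238]), 'orientation': array([-179.917,   -0.016,   17.524]), 'ft_force': array([ 0.961, -0.264, -0.051]), 'ft_torque': array([-0.043, -0.019, -0.061]), 'grasp_force': 0.0, 'grip_width': 0.999756504285886}
scene [-0.056 -0.891  1.039] [-130.137    0.348  -33.809] -0.12267831957731551 [[551.36    0.    313.406]
 [  0.    551.36  235.917]
 [  0.      0.      1.   ]]
scale_base invalid index to scalar variable.
foot_wheel invalid index to scalar variable.
wheel_top invalid index to scalar variable.
pan_cover invalid index to scalar variable.
cover_push invalid index to scalar variable.
bubble invalid index to scalar variable.
vial_mid invalid index to scalar variable.
soap invalid index to scalar variable.
balm_tin invalid index to scalar variable.
rubber_stamp invalid index to scalar variable.
top [0.387 0.027 1.347] [-172.548   -0.963  -90.162] 0.03838947558459521 [[477.467   0.    316.995]
 [  0.    477.467 233.104]
 [  0.      0.      1.   ]]
scale_base invalid index to scalar variable.
foot_wheel invalid index to scalar variable.
wheel_top invalid index to scalar variable.
pan_cover invalid index to scalar variable.
cover_push invalid index to scalar variable.
bubble invalid index to scalar variable.
vial_mid invalid index to scalar variable.
soap invalid index to scalar variable.
balm_tin invalid index to scalar variable.
rubber_stamp invalid index to scalar variable.
match_box invalid index to scalar variable.
```

Rotation is roll/pitch/yaw; fix the helper.

```bash
cat > /tmp/s.py <<'E'
s=open('h.py').read()
s=s.replace('np.array(c["rotation"])','RR(c)').replace('def ray','from scipy.spatial.transform import Rotation as Ro\ndef RR(c): return Ro.from_euler("xyz",c["rotation"],degrees=True).as_matrix()\ndef ray',1)
open('h.py','w').write(s)
E
python3 /tmp/s.py
python3 - <<'E'
from h import *
import pickle
np.set_printoptions(precision=3,suppress=True)
C={}
for n in("scene","top"):
    c=C[n]=robot.capture(n);save(c,n+"1");M={}
    for l in["scale_base","foot_wheel","pan_cover","bubble","vial_mid","soap","balm_tin","rubber_stamp","match_box"]:
        for m in robot.masks_of(c,l)[:2]:
                ys,xs=np.nonzero(m["pixels"]);print(n,l,round(m["conf"],2),np.array(m["point"]),len(ys),ys.min(),ys.max(),xs.min(),xs.max(),atz(c,m["point"],0.05))
                M.setdefault(l,m)
    c["M"]=M
pickle.dump(C,open("c.pkl","wb"))
for l in C["top"]["M"]:
    if l in C["scene"]["M"]: print(l,tri(ray(C["scene"],C["scene"]["M"][l]["point"]),ray(C["top"],C["top"]["M"][l]["point"])))
E
```

```text
scene scale_base 0.65 [247.5 304. ] 5367 177 319 250 360 [0.543 0.061 0.05 ]
scene scale_base 0.22 [206.6 297.7] 960 178 237 270 325 [0.628 0.225 0.05 ]
scene foot_wheel 0.6 [278.7 319.5] 418 267 293 307 332 [ 0.51  -0.062  0.05 ]
scene pan_cover 0.96 [208.2 298.7] 1003 178 238 269 326 [0.627 0.217 0.05 ]
scene bubble 0.59 [279.1 317.8] 356 268 291 308 332 [ 0.506 -0.061  0.05 ]
scene vial_mid 0.7 [242.9 298.4] 4990 178 299 250 360 [0.541 0.085 0.05 ]
scene balm_tin 0.81 [246.7 336.5] 237 241 257 326 344 [0.618 0.014 0.05 ]
scene rubber_stamp 0.63 [395.  376.1] 390 379 407 365 387 [ 0.413 -0.415  0.05 ]
top scale_base 0.76 [255.8 297.6] 10764 210 297 230 371 [0.494 0.058 0.05 ]
top foot_wheel 0.84 [262.9 352.6] 785 245 275 335 366 [ 0.475 -0.091  0.05 ]
top pan_cover 0.78 [226.5 263.6] 1809 210 240 231 296 [0.575 0.151 0.05 ]
top bubble 0.63 [286.5 300.5] 34 286 290 298 305 [0.411 0.05  0.05 ]
top vial_mid 0.66 [261.5 299.1] 10752 210 298 230 370 [0.479 0.054 0.05 ]
top soap 0.58 [271.5 393.9] 561 260 283 378 408 [ 0.451 -0.203  0.05 ]
top balm_tin 0.86 [208.9 301.6] 270 200 218 294 312 [0.624 0.047 0.05 ]
top rubber_stamp 0.63 [278.9 462.9] 165 275 285 454 470 [ 0.431 -0.39   0.05 ]
top match_box 0.76 [285.4 154.3] 1002 259 305 137 174 [0.416 0.44  0.05 ]
scale_base (array([0.511, 0.047, 0.073]), np.float64(0.041677572555394095))
foot_wheel (array([ 0.48 , -0.092,  0.09 ]), np.float64(0.017492927629325715))
pan_cover (array([0.571, 0.141, 0.12 ]), np.float64(0.014766797823811167))
bubble (array([0.47 , 0.012, 0.009]), np.float64(0.14065009977403645))
vial_mid (array([0.492, 0.043, 0.101]), np.float64(0.03953791817277031))
balm_tin (array([0.635, 0.045, 0.018]), np.float64(0.01146033601351478))
rubber_stamp (array([ 0.431, -0.4  ,  0.016]), np.float64(0.0034199158086318706))
```

View pics/scene0.png

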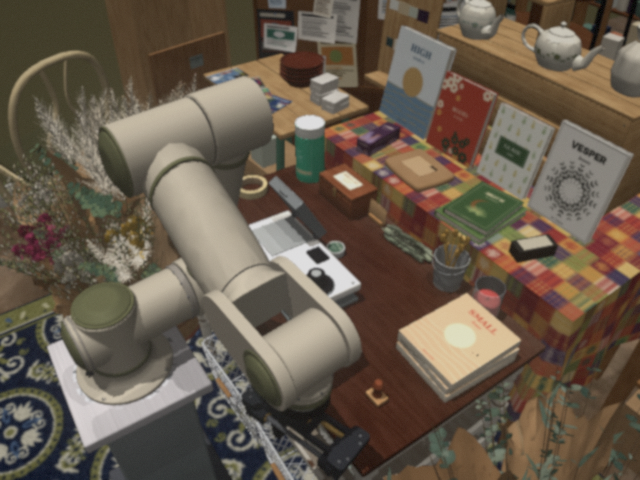

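View pics/top0.png

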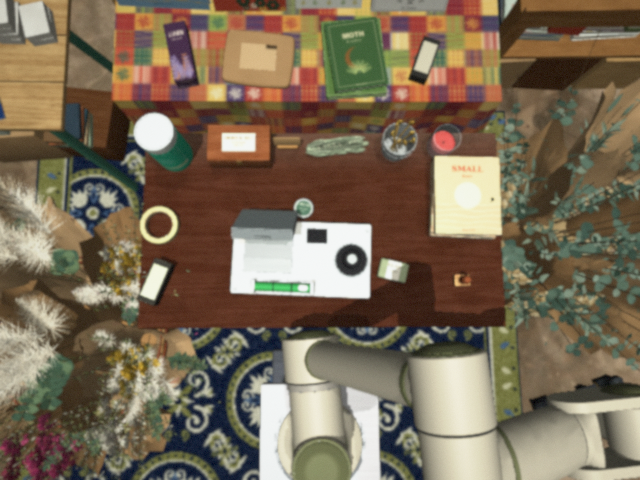

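The scene view shows the scale at about (265,310), partly behind the arm, with the wheel near (280,318). The top view shows the body at cols 230–371, rows 222–298, with the wheel at (260,351). The cover is at about (225,265) standing open, and the vial is at (287,282) with the bubble to its right. I'll fit the scale pose from these.

```bash
python3 - <<'E'
from h import *
import pickle
np.set_printoptions(precision=4,suppress=True)
C=pickle.load(open("c.pkl","rb"))
t,s=C["top"],C["scene"]
def cen(c,box,th):
    g=cv2.cvtColor(c["frame"],cv2.COLOR_RGB2GRAY);r0,r1,c0,c1=box
    m=(g[r0:r1,c0:c1]<th).astype(np.uint8);n,l,st,ce=cv2.connectedComponentsWithStats(m)
    for i in range(1,n):
        if st[i,4]>80: print(st[i],ce[i]+[c0,r0])
print("top");cen(t,(230,290,325,369),90)
print("scene");cen(s,(262,298,300,340),70)
for c,n in((t,"top"),(s,"scene")):
    ys,xs=np.nonzero(c["M"]["foot_wheel"]["pixels"]);print(n,ys.mean(),xs.mean())
# white body corners top
hsv=cv2.cvtColor(t["frame"],cv2.COLOR_RGB2HSV);m=((hsv[...,2]>190)&(hsv[...,1]<40)).astype(np.uint8);w=np.zeros_like(m);w[218:302,225:376]=m[218:302,225:376]
pts=cv2.findNonZero(w);r=cv2.minAreaRect(pts);b=cv2.boxPoints(r);print(r)
for p in b: print(p,atz(t,p[::-1],0.05),atz(t,p[::-1],0.06))
a=t["frame"][200:305,225:415];b=s["frame"][165:325,240:370]
a=cv2.resize(a,None,fx=4,fy=4,interpolation=cv2.INTER_CUBIC);cv2.imwrite("pics/ta.png",a[:,:,::-1])
b=cv2.resize(b,None,fx=3.7,fy=3.7,interpolation=cv2.INTER_CUBIC);cv2.imwrite("pics/sa.png",b[:,:,::-1])
E
```

```text
top
[ 12  15  29  30 563] [350.7034 259.929 ]
scene
[  8   9  25  22 224] [323.2455 281.8661]
top 259.9859872611465 350.9515923566879
scene 278.6507177033493 320.70095693779905
((300.98358154296875, 258.44384765625), (138.6456756591797, 73.65321350097656), 2.121096611022949)
[230.3452 292.6795] [0.3954 0.2381 0.05  ] [0.3953 0.2365 0.06  ]
[233.0713 219.0767] [0.5953 0.2349 0.05  ] [0.5937 0.2333 0.06  ]
[371.6219 224.2082] [ 0.581  -0.1452  0.05  ] [ 0.5795 -0.1438  0.06  ]
[368.8959 297.811 ] [ 0.3805 -0.1342  0.05  ] [ 0.3806 -0.1329  0.06  ]
```

View pics/ta.png

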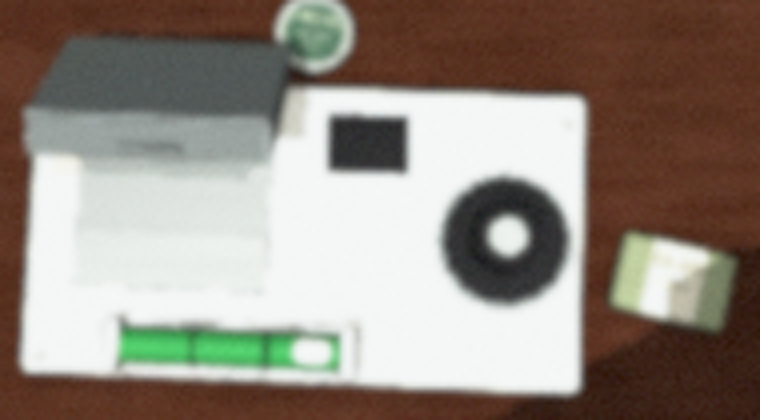

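View pics/sa.png

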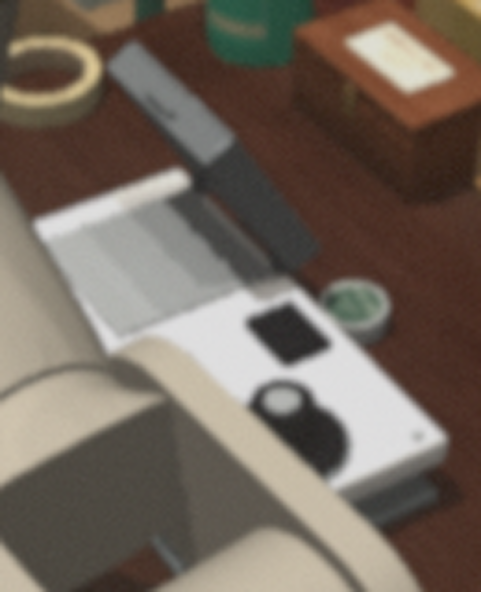

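The crops show the knob-top disc clearly: top view at about (259.2, 352.2), scene view at (273.1, 316.5). The bubble sits at the wheel end, and the cover is about 1 rad open. Next I'll work out positions.

```bash
python3 - <<'E'
from h import *
import pickle
from scipy.optimize import least_squares
np.set_printoptions(precision=4,suppress=True)
C=pickle.load(open("c.pkl","rb"))
t,s=C["top"],C["scene"]
f=lambda u,v,k,o:((v-(k-1)/2)/k+o[0],(u-(k-1)/2)/k+o[1])
T=lambda u,v:f(u,v,4,(200,225)); S=lambda u,v:f(u,v,3.7,(165,240))
print("knob",tri(ray(t,T(509,237)),ray(s,S(283,400))))
print("rt rear corner",tri(ray(t,T(586,95)),ray(s,S(447,437))))
print("cover rim: right front-outer corner",tri(ray(t,T(285,118)),ray(s,S(232,140))), "low rim r",tri(ray(t,T(270,162)),ray(s,S(205,165))))
def pt(p,B):
    x,y,yaw=p[:3];tilt=0.036;q=np.array(B,float)
    d=q[1]-.16;h=q[2]-.031
    q[1]=.16+d*np.cos(tilt)+h*np.sin(tilt); q[2]=.031+h*np.cos(tilt)-d*np.sin(tilt)
    c,n=np.cos(yaw),np.sin(yaw);return np.array([x+c*q[0]-n*q[1],y+n*q[0]+c*q[1],q[2]])
def cov(a,al,yy,nn): # point on cover, body frame
    return (.098-al*np.cos(a)+nn*np.sin(a),.075+yy,.055+al*np.sin(a)+nn*np.cos(a))
obs=[(t,T(509,237),(0,-.15,.09)),(s,S(283,400),(0,-.15,.09)),(t,T(20,375),(-.1,.177,.05)),(t,T(580,394),(-.1,-.197,.05)),(t,T(586,95),(.1,-.197,.05)),(s,S(447,437),(.1,-.197,.05))]
cobs=[(t,T(270,160),145,-75,0),(t,T(27,150),145,75,0),(t,T(30,106),145,75,32),(t,T(275,115),145,-75,32),(s,S(232,140),145,-75,32),(s,S(135,40),145,75,32),(s,S(205,165),145,-75,0)]
def res(p,full=False):
    r=[proj(c,pt(p,B if B[2]!=.09 else (0,-.15,p[4])))-np.array(px) for c,px,B in obs]
    r+=[proj(c,pt(p,cov(p[3],al/1e3,yy/1e3,nn/1e3)))-np.array(px) for c,px,al,yy,nn in cobs]
    return np.array(r) if full else np.r_[np.ravel(r)]
o=least_squares(res,[.48,.06,-.04,1.0,.09],loss="soft_l1");p=o.x
print(p[:2],np.degrees(p[2]),"cover",p[3],"knobz",p[4]);print(res(p,True))
print("wheel top",pt(p,(0,-.15,p[4])),"hinge",pt(p,(.098,.075,.055)),"vial",pt(p,(-.08,.03,.05)))
for a in(p[3],.8,.6,.4,.2,0): print(a,pt(p,cov(a,.125,0,.032)))
E
```

```text
knob (array([ 0.4828, -0.0855,  0.1041]), np.float64(0.003060035884168684))
rt rear corner (array([ 0.5809, -0.1419,  0.0618]), np.float64(0.0013932775551826668))
cover rim: right front-outer corner (array([0.5439, 0.0599, 0.203 ]), np.float64(0.004947706876935596)) low rim r (array([0.5224, 0.0679, 0.185 ]), np.float64(0.0020564016207355934))
[0.488  0.0597] -2.220818444247439 cover 1.0955776283035898 knobz 0.09503300217537138
[[-0.3955  1.1923]
 [ 0.0985 -0.2794]
 [-0.5492 -0.3788]
 [-0.2854 -0.8063]
 [ 0.3581 -0.7393]
 [-0.7035 -0.3179]
 [ 0.9196  1.7052]
 [ 1.3717  1.1311]
 [-0.0225 -0.1034]
 [-0.2297  0.5452]
 [-1.8248  1.6549]
 [-0.8593 -0.2165]
 [-0.2924 -0.4673]]
wheel top [ 0.4823 -0.0877  0.1061] hinge [0.5889 0.1318 0.058 ] vial [0.4093 0.0935 0.0547]
1.0955776283035898 [0.5604 0.1374 0.1838]
0.8 [0.525  0.1383 0.1699]
0.6 [0.504  0.1386 0.155 ]
0.4 [0.4864 0.1386 0.1361]
0.2 [0.4729 0.1383 0.1142]
0 [0.464  0.1378 0.09  ]
```

Both the fit and the triangulation are consistent: knob top at about (0.482,-0.087,0.105), cover about 1.1 rad open. Next I'll move behind the cover with the fingers shut.

drive_tool(series=[[0,0,-0.14,0,0,0.975,-1],[0,0,-0.14,0,0,0.975,-1],[0.111,-0.18,0,0,0,0,-1],[0.111,-0.18,0,0,0,0,-1],[0.111,-0.18,0,0,0,0,-1],[0.111,-0.18,0,0,0,0,-1],[0.111,-0.18,0,0,0,0,-1],[0.111,-0.18,0,0,0,0,-1],[0.111,-0.18,0,0,0,0,-1],[0.111,-0.18,0,0,0,0,-1],[0.111,-0.18,0,0,0,0,-1],[0.111,-0.18,0,0,0,0,-1],[0.111,-0.18,0,0,0,0,-1],[0.111,-0.18,0,0,0,0,-1],[0.111,-0.18,0,0,0,0,-1],[0.111,-0.18,0,0,0,0,-1],[0.111,-0.18,0,0,0,0,-1],[0,0,0,0,0,0,-1],[0,0,0,0,0,0,-1]])

```text
clock: 4.78
position: [0.6047, 0.1354, 0.3086]
orientation: [180.0, 0.0, -2.0]
ft_force: [0.7, -0.9, 0.3]
grip_width: 0.007
grasp_force: 0.0
```

drive_tool(series=[[0,0,0.12,0,0,0,-1],[0,0,0.12,0,0,0,-1],[0,0,0.12,0,0,0,-1],[0,0,0.12,0,0,0,-1],[0,0,0.02,0,0,0,-1],[-0.05,0,0,0,0,0,-1],[-0.05,0,0,0,0,0,-1],[0,0,0,0,0,0,-1]])

```text
clock: 5.78
position: [0.5795, 0.1364, 0.185]
orientation: [-180.0, -0.1, -2.0]
ft_force: [0.6, 0.8, 0.6]
grip_width: 0.003
grasp_force: 0.0
```

drive_tool(series=[[-0.02,0,0,0,0,0,-1],[-0.02,0,0,0,0,0,-1],[-0.02,0,0,0,0,0,-1],[-0.02,0,0,0,0,0,-1]])

```text
clock: 6.28
position: [0.5599, 0.1373, 0.1838]
orientation: [-180.0, -0.1, -2.0]
ft_force: [2.1, -0.5, -0.9]
grip_width: 0.003
grasp_force: 0.7
```

drive_tool(series=[[-0.026,0,0.014,0,0,0,-1],[-0.026,0,0.014,0,0,0,-1],[-0.026,0,0.014,0,0,0,-1],[-0.026,0,0.014,0,0,0,-1],[-0.021,0,0.015,0,0,0,-1],[-0.021,0,0.015,0,0,0,-1],[-0.021,0,0.015,0,0,0,-1],[-0.021,0,0.015,0,0,0,-1]])

```text
clock: 7.28
position: [0.5127, 0.1389, 0.1544]
orientation: [180.0, -0.0, -2.0]
ft_force: [1.0, -0.3, -0.2]
grip_width: 0.001
grasp_force: 0.6
```

drive_tool(series=[[-0.018,0,0.019,0,0,0,-1],[-0.018,0,0.019,0,0,0,-1],[-0.018,0,0.019,0,0,0,-1],[-0.018,0,0.019,0,0,0,-1],[-0.013,0,0.022,0,0,0,-1],[-0.013,0,0.022,0,0,0,-1],[-0.013,0,0.022,0,0,0,-1],[-0.013,0,0.022,0,0,0,-1]])

```text
clock: 8.28
position: [0.4818, 0.14, 0.1133]
orientation: [180.0, -0.0, -2.0]
ft_force: [0.9, -0.5, 1.7]
grip_width: -0.001
grasp_force: 0.5
```

Now slowly down onto the stop.

drive_tool(series=[[-0.008,0,0.014,0,0,0,-1],[-0.008,0,0.014,0,0,0,-1],[-0.005,0,0.014,0,0,0,-1],[-0.005,0,0.014,0,0,0,-1],[-0.004,0,0.01,0,0,0,-1],[-0.004,0,0.01,0,0,0,-1],[0,0,0.006,0,0,0,-1],[0,0,0.006,0,0,0,-1]])

```text
clock: 9.28
position: [0.4733, 0.1403, 0.0916]
orientation: [-180.0, 0.0, -2.0]
ft_force: [-0.8, 0.8, 0.5]
grip_width: 0.003
grasp_force: 0.5
```

drive_tool(series=[[0,0,0.005,0,0,0,-1],[0,0,0.005,0,0,0,-1]])

```text
clock: 9.52
position: [0.4734, 0.1403, 0.0892]
orientation: [-180.0, 0.0, -2.0]
ft_force: [-1.4, -0.5, 1.5]
grip_width: 0.007
grasp_force: 0.5
```

drive_tool(series=[[0,0,0.004,0,0,0,-1],[0,0,0.004,0,0,0,-1]])

```text
clock: 9.78
position: [0.4735, 0.1403, 0.0875]
orientation: [180.0, -0.0, -2.0]
ft_force: [-4.5, -0.8, 9.7]
grip_width: 0.008
grasp_force: 4.8
```

drive_tool(series=[[0,0,0.004,0,0,0,-1],[0,0,0.004,0,0,0,-1]])

```text
clock: 10.02
position: [0.4735, 0.1396, 0.0862]
orientation: [179.9, -0.0, -2.0]
ft_force: [-5.1, -6.9, 14.0]
grip_width: 0.007
grasp_force: 7.5
```

Firm on the stop, with 10–14 N at rest. Next I'll go over the wheel and open the gripper.

drive_tool(series=[[0,0,-0.1,0,0,0,-1],[0,0,-0.18,0,0,0,-1],[0,0,-0.18,0,0,0,1],[0.0136,0.182,0,0,0,0,1],[0.0136,0.182,0,0,0,0,1],[0.0136,0.182,0,0,0,0,1],[0.0136,0.182,0,0,0,0,1],[0.0136,0.182,0,0,0,0,1],[0,0,0,0,0,-0.9,1],[0,0,0,0,0,-0.9,1],[0,0,0,0,0,-0.9,1],[0,0,0,0,0,-0.9,1],[0,0,0,0,0,-0.9,1],[0,0,0,0,0,0,1]])

```text
clock: 11.78
position: [0.4827, -0.0877, 0.2002]
orientation: [180.0, -0.0, 42.9]
ft_force: [0.6, -0.3, -0.7]
grip_width: 1.002
grasp_force: 0.0
```

```bash
python3 - <<'E'
from h import *
print(robot.state()["position"],robot.state()["joint_positions"])
s=robot.capture("scene");t=robot.capture("top")
a=cv2.resize(t["frame"][195:305,225:385],None,fx=2.5,fy=2.5,interpolation=cv2.INTER_CUBIC)
b=cv2.resize(s["frame"][165:325,220:380],(400,400),interpolation=cv2.INTER_CUBIC)
a=cv2.copyMakeBorder(a,0,400-a.shape[0],0,0,cv2.BORDER_CONSTANT)
cv2.imwrite("pics/c1.png",np.hstack([a,b])[:,:,::-1])
E
```

```text
[ 0.48266138 -0.08769402  0.20017476] [-2.41561533e+01  1.78427175e+01  8.73103432e+01  4.95601470e-04
  7.48391801e+01  2.29040637e+01]
```

View pics/c1.png

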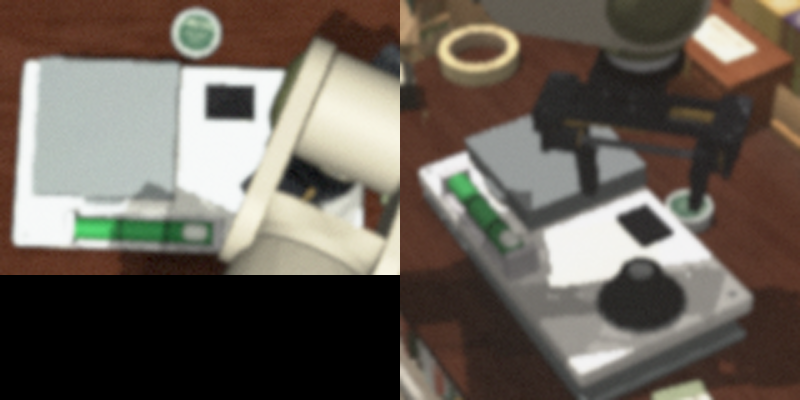

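The top view shows the cover lying flat and shut at about (125,125) in the crop. The scene view shows the wheel free at (268,640) in the crop, matching the earlier measurement. Descending.

drive_tool(series=[[0,0,0.12,0,0,0,1],[0,0,0.12,0,0,0,1],[0,0,0.12,0,0,0,1],[0,0,0.1,0,0,0,1],[0,0,0.03,0,0,0,1],[0,0,0,0,0,0,1]])

```text
clock: 12.62
position: [0.4828, -0.0877, 0.078]
orientation: [180.0, -0.0, 43.0]
ft_force: [0.5, -0.3, -0.2]
grip_width: 1.001
grasp_force: 0.0
```

drive_tool(series=[[0,0,0,0,0,0,-1],[0,0,0,0,0,0,-1],[0,0,0,0,0,0,-1],[0,0,0,0,0,0,-1],[0,0,0,0,0,0,-1],[0,0,0,0,0,0,-1]], force=8)

```text
clock: 13.38
position: [0.481, -0.0861, 0.0772]
orientation: [-179.7, 0.0, 43.0]
ft_force: [-4.2, 5.8, 1.6]
grip_width: 0.495
grasp_force: 8.0
```

drive_tool(series=[[0,-0.006,0,0,0,0,-1],[0,-0.005,0,0,0,0,-1],[0,0,0.008,0,0,0,-1],[0,0,0.008,0,0,0,-1],[0,0,0.008,0,0,0,-1],[0,0,0,0,0,0,-1]])

```text
clock: 14.12
position: [0.481, -0.0866, 0.0719]
orientation: [179.9, 0.0, 43.0]
ft_force: [-2.5, -6.0, 5.0]
grip_width: 0.492
grasp_force: 8.0
```

drive_tool(series=[[-0.001,0.001,0.008,0,0,0,-1],[-0.001,0.001,0.008,0,0,0,-1],[-0.001,0.001,0.008,0,0,0,-1],[-0.001,0.001,0.008,0,0,0,-1],[0,0,0,0,0,0,-1]])

```text
clock: 14.75
position: [0.481, -0.0877, 0.0638]
orientation: [179.9, 0.0, 43.0]
ft_force: [-0.9, -4.7, 5.6]
grip_width: 0.497
grasp_force: 8.0
```

drive_tool(series=[[-0.001,0.001,0.008,0,0,0,-1],[-0.001,0.001,0.008,0,0,0,-1],[0,0,0,0,0,0,-1]], force=30)

```text
clock: 15.12
position: [0.481, -0.0881, 0.0606]
orientation: [179.9, -0.0, 43.0]
ft_force: [-3.8, -2.6, 13.0]
grip_width: 0.491
grasp_force: 30.1
```

drive_tool(series=[[0,0,0.008,0,0,0,-1],[0,0,0.004,0,0,0,-1],[0,0,0,0,0,0,-1]])

```text
clock: 15.5
position: [0.4811, -0.0882, 0.0593]
orientation: [179.8, -0.0, 43.0]
ft_force: [-10.7, -1.5, 36.9]
grip_width: 0.489
grasp_force: 30.1
```

drive_tool(series=[[0,0,-0.008,0,0,0,-1],[0,0,0,0,0,0,-1]], force=40)

```text
clock: 15.75
position: [0.4811, -0.0882, 0.0601]
orientation: [179.9, -0.0, 43.0]
ft_force: [-4.9, -2.0, 19.1]
grip_width: 0.488
grasp_force: 40.0
```

```bash
cat > bub.py <<'E'
from h import *
import sys
def look(n=None):
    out=[];ims=[]
    for cam in("top","scene"):
        c=robot.capture(cam);P=proj(c,(.4093,.0935,.055)).round().astype(int)
        r0,c0=P-[18,30] if cam=="top" else P-[30,30];h,w=(36,60) if cam=="top" else (60,60)
        im=c["frame"][r0:r0+h,c0:c0+w]
        ims.append(cv2.resize(im,(400,400*h//w),interpolation=cv2.INTER_CUBIC))
        hsv=cv2.cvtColor(im,cv2.COLOR_RGB2HSV)
        g=((hsv[...,0]>45)&(hsv[...,0]<80)&(hsv[...,1]>120)).astype(np.uint8)
        r,a,b=cv2.minAreaRect(cv2.findNonZero(g)),0,0
        out.append((cam,(r0,c0),r))
    if n:
        H=max(i.shape[0] for i in ims);ims=[cv2.copyMakeBorder(i,0,H-i.shape[0],0,0,cv2.BORDER_CONSTANT) for i in ims]
        cv2.imwrite(f"pics/{n}.png",np.hstack(ims)[:,:,::-1])
    print(out,robot.state()["ft_force"].round(1))
look(sys.argv[1] if len(sys.argv)>1 else None)
E
python3 bub.py b1
```

```text
[('top', (np.int64(269), np.int64(254)), ((28.9871826171875, 17.788320541381836), (52.25951385498047, 6.6378912925720215), 2.544804573059082)), ('scene', (np.int64(228), np.int64(225)), ((27.3851318359375, 23.439189910888672), (35.106788635253906, 6.39362096786499), 54.46232223510742))] [-5.8 -3.2 20.7]
```

View pics/b1.png

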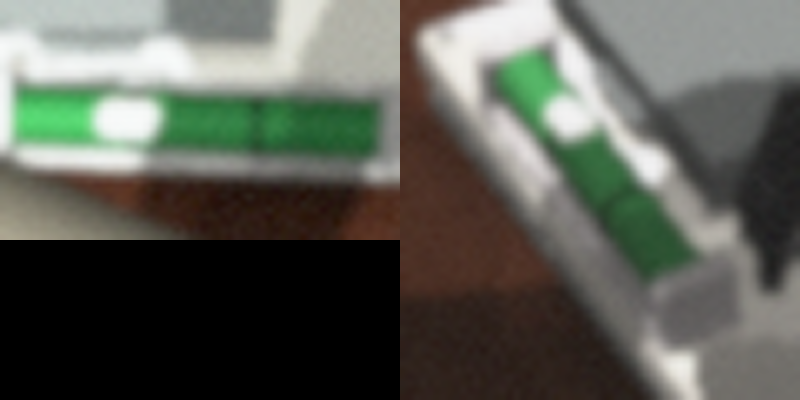

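Pressed, the bubble centre is at about col 127 in the top crop against the vial middle at about 195 (2.5 px/mm). That is about −27 mm, so it needs about 65° clockwise, rising about 5.7 mm along with it.

drive_tool(series=[[0,0,-0.0017,0,0,0.5,-1],[0,0,-0.0017,0,0,0.5,-1],[0,0,-0.0017,0,0,0.5,-1],[0,0,-0.0017,0,0,0.5,-1],[0,0,0,0,0,0,-1]])

```text
clock: 16.48
position: [0.4808, -0.0876, 0.0618]
orientation: [180.0, -0.1, 23.0]
ft_force: [-6.3, 0.6, 21.2]
grip_width: 0.491
grasp_force: 40.0
```

```bash
python3 bub.py b2; python3 -c "
from h import *
s=robot.state();print(s['position'],s['ft_force'],s['ft_torque'])"
```

```text
[('top', (np.int64(269), np.int64(254)), ((28.983505249023438, 17.862886428833008), (52.264217376708984, 6.538702964782715), 2.602562189102173)), ('scene', (np.int64(228), np.int64(225)), ((27.32162094116211, 23.129730224609375), (34.55508804321289, 6.396366119384766), 53.97262954711914))] [-6.2  1.5 20.7]
[ 0.48079923 -0.08757122  0.06178236] [-6.21919367  1.51854049 20.7020802 ] [ 0.33432627  0.93922356 -0.05434307]
```

View pics/b2.png

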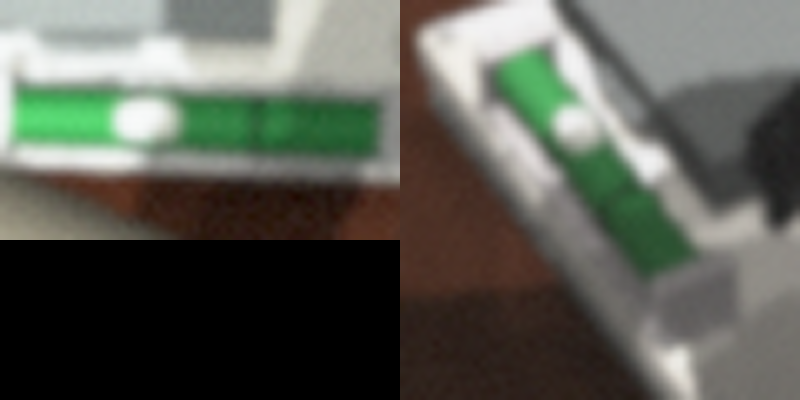

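The bubble moved 20 px (8 mm) for 20°, as expected. About 19 mm remains, so 46° more.

drive_tool(series=[[0,0,-0.0017,0,0,0.5,-1],[0,0,-0.0017,0,0,0.5,-1],[0,0,-0.0017,0,0,0.5,-1],[0,0,-0.0017,0,0,0.5,-1],[0,0,-0.0017,0,0,0.5,-1],[0,0,-0.0017,0,0,0.5,-1],[0,0,-0.0017,0,0,0.5,-1],[0,0,-0.0017,0,0,0.5,-1],[0,0,-0.0017,0,0,0.5,-1],[0,0,0,0,0,0,-1]])

```text
clock: 17.82
position: [0.4807, -0.0862, 0.0655]
orientation: [-179.9, -0.0, -22.0]
ft_force: [-3.7, 11.1, 21.1]
grip_width: 0.49
grasp_force: 39.9
```

```bash
python3 bub.py b3
```

```text
[('top', (np.int64(269), np.int64(254)), ((28.473388671875, 17.651975631713867), (52.95590591430664, 6.6883087158203125), 2.3373055458068848)), ('scene', (np.int64(228), np.int64(225)), ((27.317567825317383, 23.34459686279297), (35.33928298950195, 6.39362096786499), 54.46232223510742))] [-4.1 11.7 21.6]
```

View pics/b3.png

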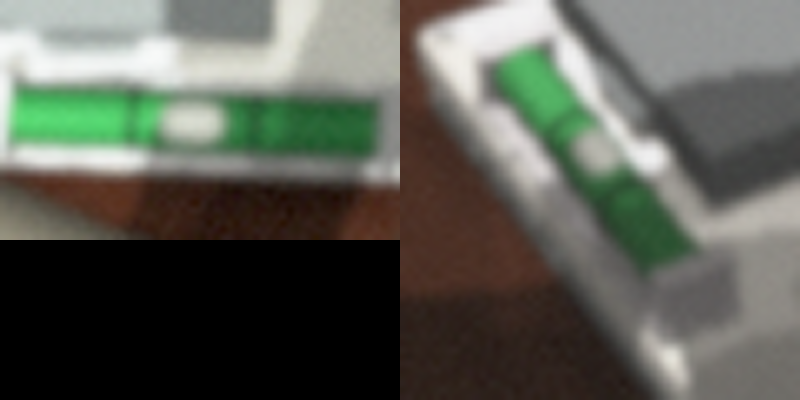

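The bubble (col 193) is midway between the rings (cols 132 and 257). I'll relieve the side force, settle, and check once more.

drive_tool(series=[[-0.002,-0.005,0,0,0,0,-1],[0,0,0,0,0,0,-1],[0,0,0,0,0,0,-1],[0,0,0,0,0,0,-1]])

```text
clock: 18.42
position: [0.4807, -0.0861, 0.0656]
orientation: [-180.0, -0.1, -21.9]
ft_force: [-5.3, 4.5, 21.2]
grip_width: 0.489
grasp_force: 39.9
```

```bash
python3 bub.py b4; python3 -c "
from h import *
a=cv2.imread('pics/b4.png');c=robot.capture('top');b=cv2.resize(c['frame'][190:310,220:380,::-1],(400,300));cv2.imwrite('pics/b5.png',np.hstack([a[:240,:400],b[:240]]))"
```

```text
[('top', (np.int64(269), np.int64(254)), ((28.513208389282227, 17.696224212646484), (52.94997787475586, 6.732769966125488), 2.4895527362823486)), ('scene', (np.int64(228), np.int64(225)), ((28.182758331298828, 21.893102645874023), (34.131690979003906, 6.394502639770508), 48.36646270751953))] [-6.6  4.4 19.6]
```

View pics/b5.png

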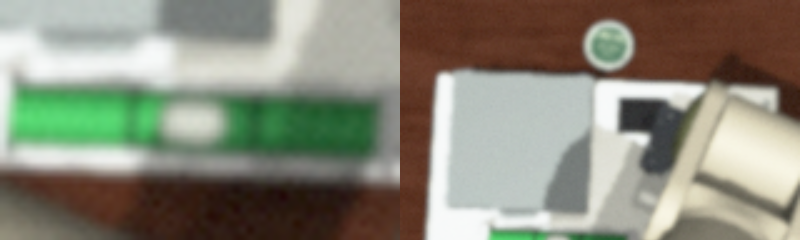

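The bubble is centred at col 193 between the rings, the cover is shut, and the foot is pressed with about 20 N. Handing in.

```bash
python3 -c "
from cell import robot
print(robot.finish_job())"
```

```text
the job is handed in; nothing more can be done
None
```

The job is handed in: I lowered the cover gently onto its stop, and the arm is still holding the levelling wheel pressed down (about 20 N) with the bubble centred between the rings.

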